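# Take the cash basket off its hooks and put it on the money scale

## Task

Lift the wire basket of banknote bundles by its handle until the handle is clear above the tips of the two hooks, draw it off the hooks, and set it down gently, upright, in the middle of the scale's weighing plate with both bundles still inside, then let go. Do not drop the basket, do not wrench it against the hook stand, and leave the loose bundle, the hand stamp and the rubber-band cup where they are.

Things in the scene. Friction and masses are not known exactly. Their poses are not given: they have to be found in the camera images.
- basket_handle (a point): Centre of the basket's handle grip: a black sleeve, 12 mm thick, 60 mm long, on the straight top (8 mm wire, 128 mm) of a rigid, fixed bail. Own y along the handle, z up, x across (at the start the stand's x). At the start it rests at the bottom of both hooks, 195 mm above the table, with a hook 50 mm to each side. The basket's underside is 160 mm below it, the rim 94 mm below.
- basket_foot (a point): Centre of the basket's underside, axes as for the handle. An open steel-wire box with a flat floor, 96 mm (x) by 168 mm (y), 66 mm high; the bail rises from the middles of its short sides. About 0.3 kg, 0.5 kg with the bundles. It hangs free and can swing about its handle.
- basket: The same basket; its origin is the centre of its underside.
- hook_seat (a point): Point at the bottom of the two hooks, half-way between them, where the handle rests; 191 mm above the table (4 mm below the handle's axis). Own x, y, z are those of the stand.
- hook_tips (a point): Half-way between the tops of the two hook tips, 236 mm above the table: 41 mm above the hanging handle's axis and 18 mm in front of it (stand's -x). The handle's axis must be over 4 mm above this to pass.
- hook_stand: Dark steel stand, fixed. Origin on the table below the hook seat. Two J hooks of 8 mm round steel, at y = -50 and +50 mm, come forward from a cross bar and turn up at their ends; their open side is the stand's -x, roughly towards the robot. Cross bar at x = 81 to 95 mm, uprights at x = 88, y = +-85 mm, all up to 218 mm high. Base plate 8 mm thick, x -75 to 100, y +-105 mm.
- scale_plate (a point): Centre of the top face of the scale's square steel weighing plate, 230 by 230 mm, 75 mm above the table, level and rigid. Own x, y along its edges. The light grey scale is fixed; its low display and keys (up to 58 mm high) reach to x = -177 mm, on the robot's side.
- bundle_low_mid (a point): Centre of the lower of two strapped banknote bundles lying flat in the basket, each 66 by 150 by 13 mm, about 0.1 kg, long side along the basket's y.
- bundle_high_mid (a point): Centre of the upper banknote bundle, lying on the lower one.
- loose_bundle: Bystander: a banknote bundle, 66 by 150 by 13 mm, flat on the table beyond the work. Origin under its centre.
- stamp: Bystander: a turned wooden hand stamp, 36 mm across its foot and 82 mm high, standing on the table to one side of the work. Origin under its centre.
- band_cup: Bystander: a grey plastic cup with rubber bands, 80 mm across and 55 mm high, on the table to one side of the work. Origin under its centre.
- scale: The scale as a whole, fixed. Origin on the table below the centre of its plate; x and y as for the plate.
Mind the look-alikes: they are no part of the job. What is shaped like the basket but yellow is not meant. What is shaped like the part that bears bundle_high_mid but green is not meant.

How it is judged:
By the outcome, as a careful person would: the job done as asked, in the order asked, and still so for the second after the job is handed in, with the robot touching nothing.
It also fails if it takes over 54 s, if anything falls off the work surface, if the arm or the gripper's body presses on something with over 40 N, if the wrist force passes 120 N, or if a joint passes its speed limit or range.

## Robot

A 6-joint arm with a two-finger parallel gripper is mounted at the origin on the work surface. World frame = base frame: x ahead of the robot, y to its left, z up, the work surface at z = 0. Lengths are in m, angles in rad, forces in N, time in s.
With the tool pointing down it reaches from about 0.3 to 0.825 m from the base axis. Payload 5.4 kg.
Tool frame: the origin (TCP) lies at the very end of the fingers, on their centre line; the grasp point (between the pads) lies 19 mm behind it; z points along the fingers, y is the line along which they close (so a half turn about z gives the same grasp; the last joint's range is limited). The gripper opens to 92 mm and grips with 3 to 60 N. Pads are 20 mm wide; open, the fingers measure 128 mm over their backs; the gripper's body (75 mm by 189 mm) begins 69 mm behind the grasp point.
Start: joints at [1.121, 0.158, 1.597, -0, 1.386, -0.21], TCP at [0.137, 0.559, 0.215] pointing down, gripper open.
Joint ranges: [-2.91, 2.91], [-0.94, 2.29], [0.18, 2.7], [-1.29, 4.43], [0.17, 2.64], [-3, 3]. Speed limits (rad/s): [2.57, 2.57, 3.14, 3.14, 3.14, 3.14].

## Interface

Orientations are given as a rotation vector (axis times angle).
In Python, from workcell import bot gives the robot as it stands. Calls block until the motion is done:
- bot.goto(position, orientation): joint-space move of the TCP to a pose.
- bot.line_to(position, rot=None, max_speed=0.15): straight line of the TCP; rot=None keeps the orientation; max_speed is the mean speed in m/s.
- bot.set_joints(angles): joint-space move.
- bot.set_gripper(opening, newtons=None): opening from 0.0 (shut) to 1.0 (fully open); newtons is the grip in N (None keeps the last); returns when the fingers have stopped.
- bot.hold(seconds).
- bot.inverse_kinematics(position, orientation): joint angles nearest the present ones, or None.
- bot.read_camera(name): name is "scene" or "top" or "wrist"; returns a dict with "pixels" (480x640x3 uint8, blue, green, red), "fx", "fy", "cx", "cy" (pixels), "k1" (the pictures are not rectified: a ray, as slopes to the right and down, at radius r is drawn at 1 + k1 r^2 times it, then the intrinsics apply), "R" (3x3) and "t" (3): a world point X has camera coordinates R X + t. Camera axes: x right, y down, z forward; pixel columns grow to the right and rows downward; lengths in m; the calibration is good to about 2 mm. A picture is of the moment at which its call begins. There is no depth.
A pose or a line that the arm cannot do raises bot.MotionError and nothing moves.
- bot.job_done(): hands the job in; it is judged then, once.
Readings, each from a call of its own:
- bot.current_clock(): time.
- bot.current_joints(): joint angles.
- bot.current_joint_vel(): joint speeds.
- bot.current_effort(): joint torques, N m.
- bot.current_ee_pos(): TCP position.
- bot.current_tool_rot(): TCP orientation.
- bot.current_contact_force(): force on the tool from outside, world axes, zero at the start.
- bot.current_ft_torque(): the same for the moment, N m.
- bot.current_opening(): opening from 0.0 (shut) to 1.0 (fully open).
- bot.current_grip_force(): force on a finger pad.
Only numpy, scipy, OpenCV 4.12 (cv2) and the standard library are available. Lean on these libraries where they do the work, as an engineer would, in place of code of your own. Each camera call takes 0.05 s, during which the arm holds its last target. There are 200 camera calls.

## Working session

There is one attempt and no reset: what is moved stays moved. The work goes in short steps, each a Python script; the robot and the scene stay as the last script left them, time stands still between calls to the robot, and variables do not carry over. Pictures are saved under pics/ and viewed, at most 10 in all, crops included, and the job is handed in when it is done.

```bash
mkdir -p pics; ls; cat > h.py <<'E'
import numpy as np, cv2
from workcell import bot
def snap(name,fn):
    c=bot.read_camera(name); cv2.imwrite('pics/%s.png'%fn,c['pixels'])
    np.save('pics/%s.npy'%fn,c,allow_pickle=True); return c
def load(fn): return np.load('pics/%s.npy'%fn,allow_pickle=True).item()
def ray(c,u,v):
    K=np.array([[c['fx'],0,c['cx']],[0,c['fy'],c['cy']],[0,0,1.]])
    p=cv2.undistortPoints(np.array([[[u,v]]],float),K,np.array([c['k1'],0,0,0.]))[0,0]
    R=np.array(c['R']);t=np.array(c['t'])
    return -R.T@t, R.T@np.array([p[0],p[1],1])
def onz(c,u,v,z):
    o,d=ray(c,u,v); return o+d*(z-o[2])/d[2]
def proj(c,X):
    p=np.array(c['R'])@np.array(X)+np.array(c['t']); s=p[:2]/p[2]; s=s*(1+c['k1']*(s@s))
    return np.array([c['fx']*s[0]+c['cx'],c['fy']*s[1]+c['cy']])
def tri(c1,p1,c2,p2):
    o1,d1=ray(c1,*p1);o2,d2=ray(c2,*p2)
    a=np.linalg.lstsq(np.c_[d1,-d2],o2-o1,rcond=None)[0]
    q1=o1+a[0]*d1;q2=o2+a[1]*d2
    return (q1+q2)/2,np.linalg.norm(q1-q2)
E
python3 - <<'E'
from h import *
for n in ('scene','top'):
    c=snap(n,n+'0'); print(n,-np.array(c['R']).T@np.array(c['t']))
E
```

```text
pics
scene [ 1.75193539 -0.27457     0.98337991]
top [0.25221227 0.01249932 1.73401337]
```

View pics/scene0.png

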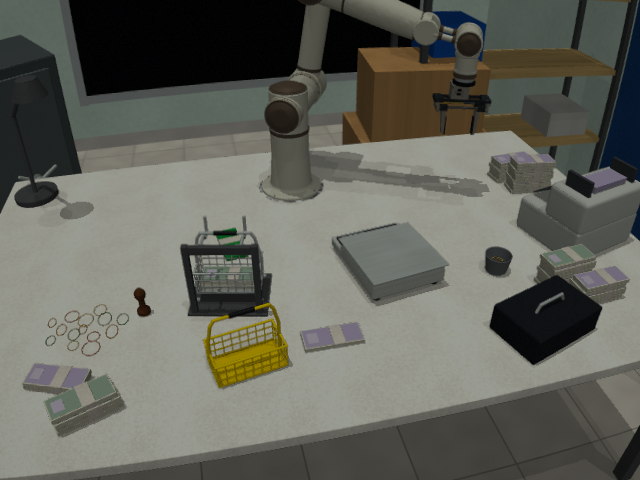

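View pics/top0.png

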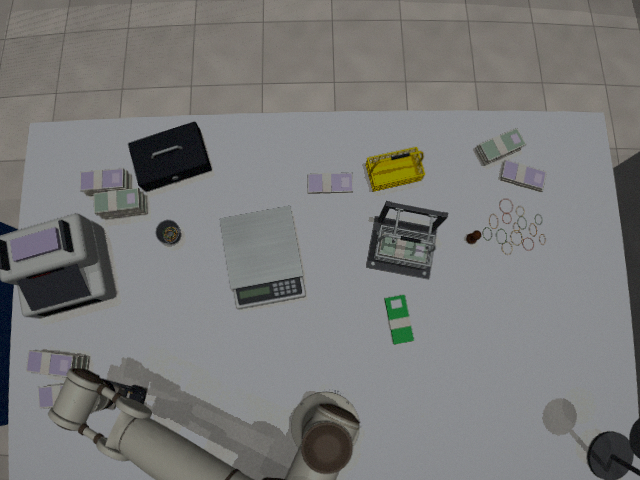

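The top view shows the basket on the stand at about (405,245), the scale plate at about (261,247), and the decoys: yellow basket (395,170) and green bundle (398,320). Next I zoom in on the stand and fit the plate.

```bash
python3 - <<'E'
from h import *
c=load('top0'); im=c['pixels']
cr=im[185:315,200:460]; 
a=cv2.resize(im[190:290,350:460],None,fx=5.5,fy=5.5,interpolation=cv2.INTER_CUBIC)
cv2.imwrite('pics/crop1.png',cv2.convertScaleAbs(a,alpha=1.3,beta=20))
# plate: approx corners, print gray samples
g=cv2.cvtColor(im,cv2.COLOR_BGR2GRAY); print(g[245,205:320:3]); print(g[195:310:3,261])
for z,p in ((.075,(261,245)),(.195,(405,243))): print(onz(c,*p,z))
E
```

```text
[143 142 143 143 142 142 119 126 126 127 126 129 127 130 127 132 133 130
 134 131 132 129 130 125 128 126 127 128 127 131 130 129 143 141 143 142
 144 141 141]
[139 144 141 143 141 127 127 123 123 127 124 123 126 128 129 129 134 129
 129 130 126 130 128 127 131 127 134 132 133 133  43  72  71  64  37  43
 118 136 142]
[0.56217178 0.18872672 0.075     ]
[ 0.53612833 -0.24414424  0.195     ]
```

View pics/crop1.png

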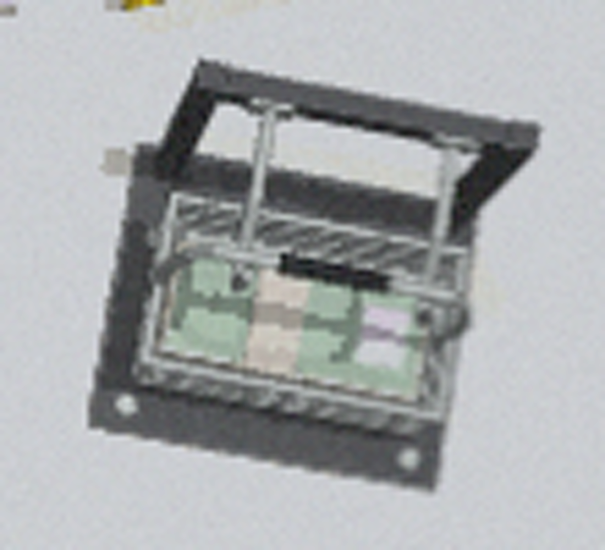

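```bash
python3 - <<'E'
from h import *
c=load('top0'); im=c['pixels']
f=lambda p:(p[0]/5.5+350-.4,p[1]/5.5+190-.4)
ang=lambda a,b:np.degrees(np.arctan2(*(a-b)[[1,0]]))-90
def seg(n,a,b,z):
    A=onz(c,*f(a),z);B=onz(c,*f(b),z); print(n,(A+B)/2,np.linalg.norm(A-B),'yaw',ang(A,B))
seg('sleeve',(280,263),(388,282),.201)
seg('bar back top',(205,62),(540,128),.218)
seg('base front',(90,428),(435,490),.008)
seg('bail',(238,246),(470,300),.195)
g=cv2.medianBlur(cv2.cvtColor(im,cv2.COLOR_BGR2GRAY),5)
m=((g>105)&(g<137)).astype(np.uint8)*255; m[:190]=0;m[320:]=0;m[:,:205]=0;m[:,320:]=0
m=cv2.morphologyEx(m,cv2.MORPH_OPEN,np.ones((9,9)))
cs,_=cv2.findContours(m,0,2); k=max(cs,key=cv2.contourArea)
r=cv2.minAreaRect(k); b=cv2.boxPoints(r); print(r,b.tolist())
P=[onz(c,*p,.075) for p in b]; print(np.mean(P,0)); 
for i in range(4): d=P[(i+1)%4]-P[i]; print(np.linalg.norm(d),np.degrees(np.arctan2(d[1],d[0])))
a=cv2.resize(im[195:315,210:315],None,fx=5,fy=5,interpolation=cv2.INTER_CUBIC)
a=cv2.convertScaleAbs(a,alpha=2.5,beta=-170)
for p in b: cv2.circle(a,tuple(int(v) for v in (p-[210,195]+.5)*5),3,(0,0,255),-1)
cv2.imwrite('pics/crop2.png',a)
E
```

```text
sleeve [ 0.54608699 -0.25944851  0.201     ] 0.0583920219407573 yaw -11.433560171419998
bar back top [ 0.63842882 -0.28278178  0.218     ] 0.1822240031895463 yaw -12.556437406498418
base front [ 0.47206311 -0.2453345   0.008     ] 0.20730737039636685 yaw -11.721683893785354
bail [ 0.54671293 -0.27132237  0.195     ] 0.1272744767806594 yaw -14.622541530948212
((260.5486755371094, 246.60903930664062), (72.2947006225586, 76.1759033203125), 79.99201965332031) [[216.75840759277344, 217.63084411621094], [291.7751770019531, 204.39259338378906], [304.33892822265625, 275.58721923828125], [229.32217407226562, 288.82550048828125]]
[0.55854396 0.19063112 0.075     ]
0.2423087531090692 -81.06192670180509
0.23154001719522133 -171.03547377581708
0.2360400262282064 98.87312059270515
0.23136027637142353 10.517218400414635
```

View pics/crop2.png

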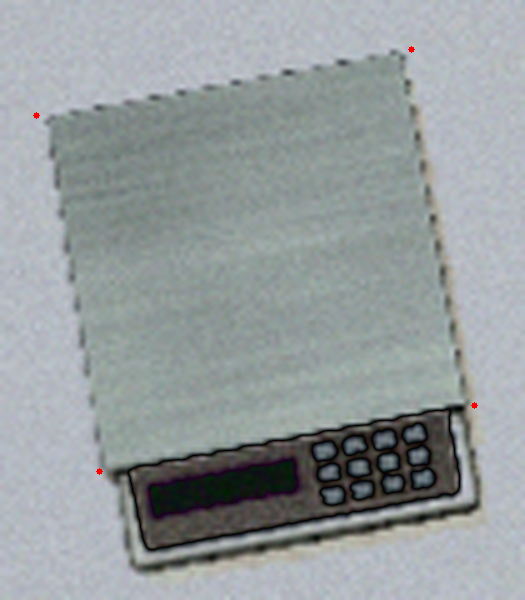

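The true plate corners in this crop are about (48,120), (403,53), (466,407) and (105,472). The mask overshot slightly, so I use these. Three independent features put the handle at (0.546,-0.260) with yaw -12°. I'm moving to hover and taking a wrist look.

```bash
cat >> h.py <<'E'
from scipy.spatial.transform import Rotation as Ro
def rv(yaw): return (Ro.from_euler('z',yaw,degrees=True)*Ro.from_euler('x',180,degrees=True)).as_rotvec()
E
python3 - <<'E'
from h import *
c=load('top0')
P=np.array([onz(c,x/5+210-.4,y/5+195-.4,.075) for x,y in ((48,120),(403,53),(466,407),(105,472))])
print('plate',P.mean(0)); 
for i in range(4): d=P[(i+1)%4]-P[i]; print(np.linalg.norm(d).round(4),np.degrees(np.arctan2(d[1],d[0])).round(2))
H=np.array([.5458,-.2605])
for y in (78,-102):
    for p,dy in ((H,0),(P.mean(0)[:2],22)):
        for z in (.176,.27):
            q=bot.inverse_kinematics([*p,z],rv(y+dy)); print(y,z,None if q is None else np.round(q,2))
q=[bot.inverse_kinematics([*H,.30],rv(y)) for y in (78,-102)]
y=(78,-102)[int(np.argmin([9 if a is None else abs(a[5]) for a in q]))]
print('use',y,bot.current_clock())
bot.set_gripper(0.8,20)
bot.goto([*H,.33],rv(y)); print(bot.current_clock(),bot.current_ee_pos())
snap('wrist','wrist0'); snap('top','top1')
E
```

```text
plate [0.55662059 0.19012131 0.075     ]
0.2297 -80.36
0.2302 -170.92
0.2273 99.07
0.228 9.68
78 0.176 [-0.64  0.26  1.55  0.    1.33 -0.44]
78 0.27 [-0.64  0.2   1.44  0.    1.5  -0.44]
78 0.176 [ 0.12  0.22  1.6  -0.    1.32 -0.05]
78 0.27 [ 0.12  0.16  1.49 -0.    1.5  -0.05]
-102 0.176 [-0.64  0.26  1.55  0.    1.33  2.71]
-102 0.27 [-0.64  0.2   1.44  0.    1.5   2.71]
-102 0.176 None
-102 0.27 None
use 78 0.1
3.7833 [ 0.54606784 -0.25978558  0.32993581]
```

View pics/wrist0.png

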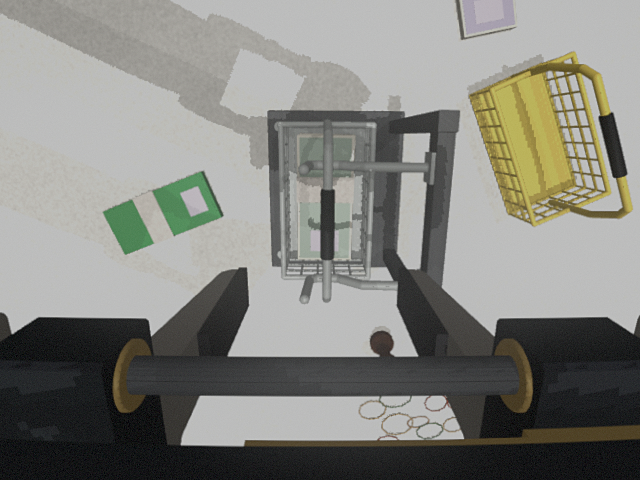

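The wrist view shows the black sleeve vertical in the image, from (327,190) to (327,259), midway between the fingers. I refine from it, descend and grip.

```bash
python3 - <<'E'
from h import *
c=load('wrist0'); im=c['pixels']
g=cv2.cvtColor(im,cv2.COLOR_BGR2GRAY); m=(g<45).astype(np.uint8)
n,l,s,ce=cv2.connectedComponentsWithStats(m)
k=l[224,327]; x,y,w,h,a=s[k]; print(s[k],ce[k])
if k and w<25 and 55<h<85:
    A=onz(c,ce[k][0],y,.197);B=onz(c,ce[k][0],y+h-1,.197)
else: A=onz(c,327.5,190,.197);B=onz(c,327.5,259,.197)
H=((A+B)/2)[:2]; d=A-B; print(H,np.linalg.norm(d),np.degrees(np.arctan2(d[1],d[0]))-90)
H=(H+[.5458,-.2605])/2 if np.linalg.norm(H-[.5458,-.2605])<.008 else None
print(H)
bot.line_to([*H,.24],rv(78),max_speed=.1)
bot.line_to([*H,.177],max_speed=.05)
print(bot.current_contact_force(),bot.current_clock())
bot.set_gripper(0.0,25)
print(bot.current_opening()*92,bot.current_grip_force(),bot.current_contact_force(),bot.current_clock(),bot.current_ee_pos())
np.save('H.npy',H); snap('wrist','wrist1'); snap('scene','scene1')
E
```

```text
[     0      0    640    453 251142] [321.74351562 201.74745761]
[ 0.55082432 -0.26267467] 0.059412073825595255 -11.730473063081604
[ 0.54831216 -0.26158733]
[ 0.6280135  -0.01590517  0.54171396] 6.3417
10.89281862278985 24.999200105667114 [0.36542796 0.02436928 0.25722487] 7.3083 [ 0.54835115 -0.26162087  0.17703483]
```

```bash
python3 - <<'E'
from h import *
H=np.load('H.npy')
for z in (.187,.205,.235):
    bot.line_to([*H,z],max_speed=.04); print(z,bot.current_contact_force().round(2) if hasattr(bot.current_contact_force(),'round') else bot.current_contact_force(),bot.current_opening()*92,bot.current_clock())
snap('scene','scene2'); c=snap('wrist','wrist2')
a=load('scene2')['pixels'][190:330,150:310]
a=cv2.resize(a,(480,420),interpolation=cv2.INTER_CUBIC); b=cv2.resize(c['pixels'][:400,180:500],(320,400)); 
o=np.zeros((420,800,3),np.uint8); o[:,:480]=a; o[:400,480:]=b; cv2.imwrite('pics/lift.png',o)
E
```

```text
0.187 [ 0.53  0.38 -4.4 ] 11.04026278131544 7.8083
0.205 [-0.04  0.26 -4.03] 11.053547668990308 8.4083
0.235 [-0.59  0.25 -3.98] 11.474983843010765 9.3083
```

View pics/lift.png

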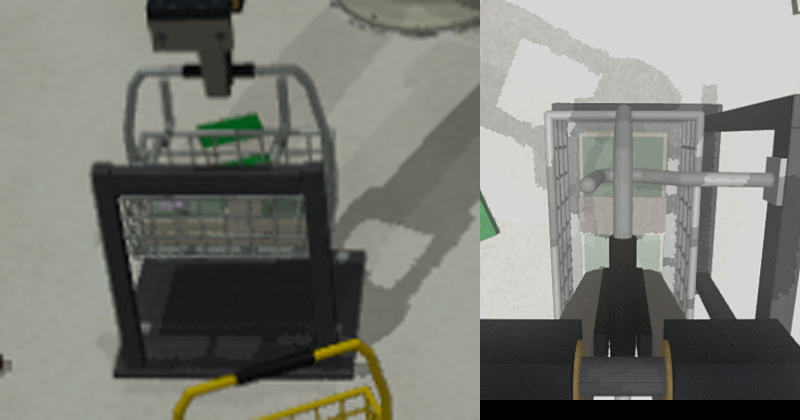

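The left half shows the basket level and upright with its bundles in. In the right half the bail crosses in front of the hooks, with the handle at about 0.253 m. I add 4 mm, then draw it off towards the stand's -x.

```bash
python3 - <<'E'
from h import *
H=np.load('H.npy'); yw=np.radians(-11.9); ux=np.array([np.cos(yw),np.sin(yw)])
bot.line_to([*H,.239],max_speed=.04)
f=lambda s:print(s,np.round(bot.current_contact_force(),2),round(bot.current_opening()*92,2),bot.current_clock())
for d,v in ((.03,.04),(.12,.06)):
    bot.line_to([*(H-d*ux),.239],max_speed=v); f(d)
A=H-.12*ux
bot.line_to([*A,.275],max_speed=.06); f('up')
P=np.array([.5566,.1901])
m=A+(P-A)*.5
bot.line_to([*P,.275],rv(78+21.6),max_speed=.09); f('over')
bot.hold(.8); f('settled'); print(bot.current_ee_pos())
snap('scene','scene3'); snap('top','top3'); c=snap('wrist','wrist3')
a=load('scene3')['pixels'][120:320,310:470]
o=np.zeros((500,800,3),np.uint8); o[:,:400]=cv2.resize(a,(400,500)); o[:300,400:]=cv2.resize(c['pixels'],(400,300))
o[300:,400:600]=cv2.resize(load('top3')['pixels'][180:310,200:330],(200,200)); cv2.imwrite('pics/over.png',o)
E
```

```text
0.03 [ 0.77  0.24 -3.94] 10.95 10.5583
0.12 [ 0.13  0.7  -3.7 ] 11.06 12.2083
up [-0.08  0.51 -4.73] 10.94 12.9583
over [-0.12 -0.15 -4.33] 11.04 18.05
settled [-0.14  0.78 -4.11] 10.99 18.85
[0.55657029 0.19007578 0.27497081]
```

View pics/over.png

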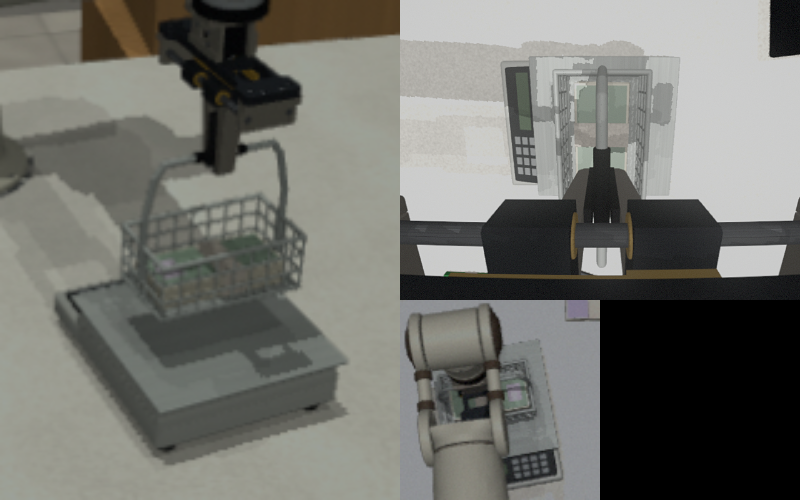

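The basket hangs level over the plate with both bundles inside, and its shadow and position are centred. I lower it with force monitoring.

```bash
python3 - <<'E'
from h import *
P=np.array(bot.current_ee_pos())[:2]
bot.line_to([*P,.222],max_speed=.06); bot.hold(.3)
f0=np.mean([bot.current_contact_force()[2] for _ in range(5)]); z=.222; print(f0)
while z>.211:
    z-=.001; bot.line_to([*P,z],max_speed=.02)
    F=np.array(bot.current_contact_force()); print(round(z,4),F.round(2),bot.current_clock())
    if F[2]>f0+3: break
snap('scene','scene4')
cv2.imwrite('pics/down.png',cv2.resize(load('scene4')['pixels'][120:320,310:470],(480,600),interpolation=cv2.INTER_CUBIC))
E
```

```text
-4.468129779352581
0.221 [ 0.55 -0.04 -5.03] 20.5833
0.22 [ 0.8  -0.72 -4.61] 20.8333
0.219 [ 0.88 -0.57 -3.52] 21.0833
0.218 [ 0.15 -0.87 -3.96] 21.3333
0.217 [ 0.99 -0.28 -1.11] 21.5833
```

View pics/down.png

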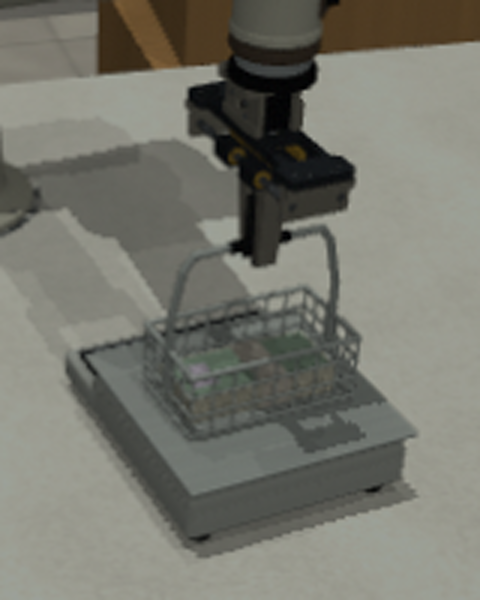

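Contact came at the expected height, and the basket sits flat near the plate's centre. I lower 1 mm more, release and retreat straight up.

```bash
python3 - <<'E'
from h import *
P=np.array(bot.current_ee_pos())[:2]
bot.line_to([*P,.216],max_speed=.02); bot.hold(.2); F=np.array(bot.current_contact_force()); print(F.round(2))
if F[2]<-1.5: bot.line_to([*P,.2155],max_speed=.02); print(np.round(bot.current_contact_force(),2))
bot.set_gripper(.6); bot.hold(.3); print(bot.current_opening()*92,np.round(bot.current_contact_force(),2),bot.current_clock())
bot.line_to([*P,.33],max_speed=.07)
snap('wrist','wrist5'); 
q=list(bot.current_joints()); q[0]-=.8; q[1]-=.2
bot.set_joints(q); print(bot.current_clock())
t=snap('top','top5'); s=snap('scene','scene5')
o=np.zeros((500,800,3),np.uint8); o[:,:400]=cv2.resize(s['pixels'][150:320,320:456],(400,500)); o[:400,400:]=cv2.resize(t['pixels'][190:310,205:325],(400,400),interpolation=cv2.INTER_CUBIC)
cv2.imwrite('pics/end.png',o)
E
```

```text
[0.19 0.05 5.92]
55.22114095038827 [-0.13 -0.58 -0.21] 23.1667
26.675
```

View pics/end.png

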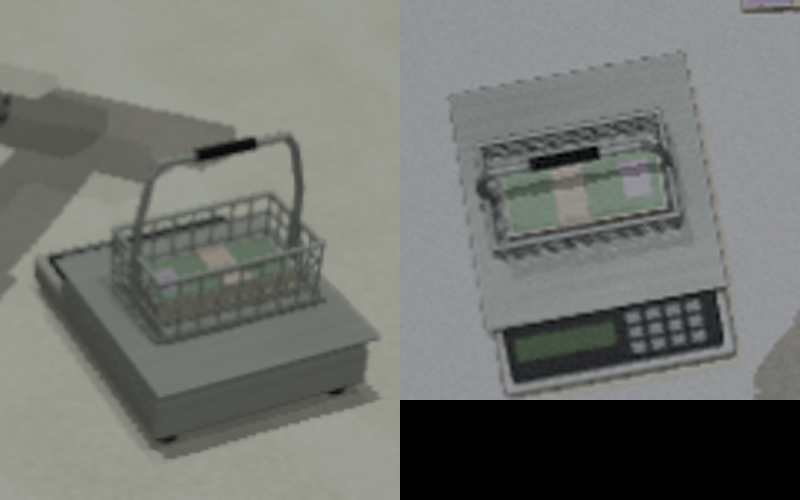

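The basket stands upright and centred on the plate: basket about (583,190) against plate centre (588,191) in the top crop. Both bundles are inside and the robot is clear.

```bash
python3 -c "
from workcell import bot
print(bot.job_done())"
```

```text
the job is handed in; nothing more can be done
None
```

The basket was lifted clear of the hooks, drawn off, set down upright in the middle of the weighing plate with both bundles inside and released, and I handed the job in at about 27 s.

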